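Flip the stock tags so that only the full bins show green

TASK

On the tag board in front of the parts bins, gently push the hinged tags over with a closed fingertip until every full bin's tag leans back with its green face up and every nearly empty bin's tag with its red face up, each tag resting fully on its holder. A tag belongs to the bin straight behind it; do not turn over tags that are already right, do not pinch the tags, and leave the bins and everything else on the bench where they are.

Things in the scene. Friction and masses are not known exactly. Their poses are not given: they have to be found in the camera images.
- board: Low grey steel tag board fixed to the bench, 120 (x) x 490 (y) x 32 mm; origin: centre of its underside. +x points to the bins. Five V-shaped aluminium tag holders stand on its centre line, 95 mm apart; wings rise from the hinge to +x and -x, ending 24 mm from the hinge line, 19 mm above it; ears 66 mm wide outside, 6 mm above it. Hinge lines: along board y, 52 mm above the bench.
- tag_1_green: Green half of hinged tag 1 (which tag is where varies). Tag: steel, 54 mm wide, 4 thick, 80 g, 70 mm from hinge line to free edge; 41 mm gaps between tags. Origin: on the hinge line, mid-width. y: hinge line, as board y; z: out of the green face; x: to the free edge. Green shows when z points up (45 degrees off vertical): the tag then leans to the bins (board +x). Its bin is straight behind it.
- tag_1_red: Red half of tag 1; same origin and y; z out of the red face, up when red shows: the tag then leans to the robot (-x). At rest its free edge (slippery white nylon bead, 9 mm thick) is 50 mm out from the hinge line and 50 mm above it: a fingertip can go down outside it to about 30 mm above hinge level and push level across the hinge (1 N). It swings 90 degrees and falls over by itself past upright.
- tag_2_green: Green half of hinged tag 2 (which tag is where varies). Tag: steel, 54 mm wide, 4 thick, 80 g, 70 mm from hinge line to free edge; 41 mm gaps between tags. Origin: on the hinge line, mid-width. y: hinge line, as board y; z: out of the green face; x: to the free edge. Green shows when z points up (45 degrees off vertical): the tag then leans to the bins (board +x). Its bin is straight behind it.
- tag_2_red: Red half of tag 2; same origin and y; z out of the red face, up when red shows: the tag then leans to the robot (-x). At rest its free edge (slippery white nylon bead, 9 mm thick) is 50 mm out from the hinge line and 50 mm above it: a fingertip can go down outside it to about 30 mm above hinge level and push level across the hinge (1 N). It swings 90 degrees and falls over by itself past upright.
- tag_3_green: Green half of hinged tag 3 (which tag is where varies). Tag: steel, 54 mm wide, 4 thick, 80 g, 70 mm from hinge line to free edge; 41 mm gaps between tags. Origin: on the hinge line, mid-width. y: hinge line, as board y; z: out of the green face; x: to the free edge. Green shows when z points up (45 degrees off vertical): the tag then leans to the bins (board +x). Its bin is straight behind it.
- tag_3_red: Red half of tag 3; same origin and y; z out of the red face, up when red shows: the tag then leans to the robot (-x). At rest its free edge (slippery white nylon bead, 9 mm thick) is 50 mm out from the hinge line and 50 mm above it: a fingertip can go down outside it to about 30 mm above hinge level and push level across the hinge (1 N). It swings 90 degrees and falls over by itself past upright.
- tag_4_green: Green half of hinged tag 4 (which tag is where varies). Tag: steel, 54 mm wide, 4 thick, 80 g, 70 mm from hinge line to free edge; 41 mm gaps between tags. Origin: on the hinge line, mid-width. y: hinge line, as board y; z: out of the green face; x: to the free edge. Green shows when z points up (45 degrees off vertical): the tag then leans to the bins (board +x). Its bin is straight behind it.
- tag_4_red: Red half of tag 4; same origin and y; z out of the red face, up when red shows: the tag then leans to the robot (-x). At rest its free edge (slippery white nylon bead, 9 mm thick) is 50 mm out from the hinge line and 50 mm above it: a fingertip can go down outside it to about 30 mm above hinge level and push level across the hinge (1 N). It swings 90 degrees and falls over by itself past upright.
- tag_5_green: Green half of hinged tag 5 (which tag is where varies). Tag: steel, 54 mm wide, 4 thick, 80 g, 70 mm from hinge line to free edge; 41 mm gaps between tags. Origin: on the hinge line, mid-width. y: hinge line, as board y; z: out of the green face; x: to the free edge. Green shows when z points up (45 degrees off vertical): the tag then leans to the bins (board +x). Its bin is straight behind it.
- tag_5_red: Red half of tag 5; same origin and y; z out of the red face, up when red shows: the tag then leans to the robot (-x). At rest its free edge (slippery white nylon bead, 9 mm thick) is 50 mm out from the hinge line and 50 mm above it: a fingertip can go down outside it to about 30 mm above hinge level and push level across the hinge (1 N). It swings 90 degrees and falls over by itself past upright.
- bin_nuts: Loose blue plastic parts bin, FULL, heaped with yellow zinc hexagon nuts. 130 (x) x 85 (y) x 75 mm high, front wall (towards the board) 42 mm high; origin at the centre of its underside. Places in the row vary. Its centre is about 200 mm behind the hinge line of its tag, within 10 mm sideways, its front wall 75 mm behind the board's edge. Not to be moved.
- bin_bolts: Loose blue plastic parts bin, FULL, heaped with bright steel bolts. 130 (x) x 85 (y) x 75 mm high, front wall (towards the board) 42 mm high; origin at the centre of its underside. Places in the row vary. Its centre is about 200 mm behind the hinge line of its tag, within 10 mm sideways, its front wall 75 mm behind the board's edge. Not to be moved.
- bin_sleeves: Loose blue plastic parts bin, FULL, heaped with copper sleeves. 130 (x) x 85 (y) x 75 mm high, front wall (towards the board) 42 mm high; origin at the centre of its underside. Places in the row vary. Its centre is about 200 mm behind the hinge line of its tag, within 10 mm sideways, its front wall 75 mm behind the board's edge. Not to be moved.
- bin_washers: Loose blue plastic parts bin, NOT full: only four washers on its floor. 130 (x) x 85 (y) x 75 mm high, front wall (towards the board) 42 mm high; origin at the centre of its underside. Places in the row vary. Its centre is about 200 mm behind the hinge line of its tag, within 10 mm sideways, its front wall 75 mm behind the board's edge. Not to be moved.
- bin_clips: Loose blue plastic parts bin, NOT full: only three angle clips on its floor. 130 (x) x 85 (y) x 75 mm high, front wall (towards the board) 42 mm high; origin at the centre of its underside. Places in the row vary. Its centre is about 200 mm behind the hinge line of its tag, within 10 mm sideways, its front wall 75 mm behind the board's edge. Not to be moved.
- chalk_holder: Loose flat brass chalk holder, 12 x 130 x 8 mm, lying on the bench between the board and the bins, along its y axis. Leave it.
- wrench: Loose wrench, 190 mm long, about 12 mm thick, lying along its x axis on the bench in front of the board. Leave it.
- tape_measure: Loose yellow tape measure, 80 x 36 x 62 mm, right of the row. Leave it.
- hammer: Loose hammer, 280 mm long along its x axis, lying left of the row. Leave it.
- try_square: Loose steel try square, blade 150 mm, stock 100 mm, lying on the right. Leave it.
- weld_magnet: Loose red welding magnet, about 95 x 70 x 20 mm, lying left of the row. Leave it.
- paint_can: Loose small paint can, 74 mm across, 110 mm high, right of the row. Leave it.

How it is judged:
At the end, for the whole second after the job is handed in: Each of the three full bins has its tag leaning to the bins, green face up (its z axis within 0.89 rad of straight up; 0.785 at rest), each of the two nearly empty bins has its tag red face up (the same tolerance), and every bin is within 20 mm of where it started ((not (y of bin_nuts in the frame of tag_1_green between -0.046 and 0.046 m) or angle between tag_1_green's own z axis and vertical below 0.89 rad) and (not (y of bin_bolts in the frame of tag_1_green between -0.046 and 0.046 m) or angle between tag_1_green's own z axis and vertical below 0.89 rad) and (not (y of bin_sleeves in the frame of tag_1_green between -0.046 and 0.046 m) or angle between tag_1_green's own z axis and vertical below 0.89 rad) and (not (y of bin_washers in the frame of tag_1_green between -0.046 and 0.046 m) or angle between tag_1_red's own z axis and vertical below 0.89 rad) and (not (y of bin_clips in the frame of tag_1_green between -0.046 and 0.046 m) or angle between tag_1_red's own z axis and vertical below 0.89 rad) and (not (y of bin_nuts in the frame of tag_2_green between -0.046 and 0.046 m) or angle between tag_2_green's own z axis and vertical below 0.89 rad) and (not (y of bin_bolts in the frame of tag_2_green between -0.046 and 0.046 m) or angle between tag_2_green's own z axis and vertical below 0.89 rad) and (not (y of bin_sleeves in the frame of tag_2_green between -0.046 and 0.046 m) or angle between tag_2_green's own z axis and vertical below 0.89 rad) and (not (y of bin_washers in the frame of tag_2_green between -0.046 and 0.046 m) or angle between tag_2_red's own z axis and vertical below 0.89 rad) and (not (y of bin_clips in the frame of tag_2_green between -0.046 and 0.046 m) or angle between tag_2_red's own z axis and vertical below 0.89 rad) and (not (y of bin_nuts in the frame of tag_3_green between -0.046 and 0.046 m) or angle between tag_3_green's own z axis and vertical below 0.89 rad) and (not (y of bin_bolts in the frame of tag_3_green between -0.046 and 0.046 m) or angle between tag_3_green's own z axis and vertical below 0.89 rad) and (not (y of bin_sleeves in the frame of tag_3_green between -0.046 and 0.046 m) or angle between tag_3_green's own z axis and vertical below 0.89 rad) and (not (y of bin_washers in the frame of tag_3_green between -0.046 and 0.046 m) or angle between tag_3_red's own z axis and vertical below 0.89 rad) and (not (y of bin_clips in the frame of tag_3_green between -0.046 and 0.046 m) or angle between tag_3_red's own z axis and vertical below 0.89 rad) and (not (y of bin_nuts in the frame of tag_4_green between -0.046 and 0.046 m) or angle between tag_4_green's own z axis and vertical below 0.89 rad) and (not (y of bin_bolts in the frame of tag_4_green between -0.046 and 0.046 m) or angle between tag_4_green's own z axis and vertical below 0.89 rad) and (not (y of bin_sleeves in the frame of tag_4_green between -0.046 and 0.046 m) or angle between tag_4_green's own z axis and vertical below 0.89 rad) and (not (y of bin_washers in the frame of tag_4_green between -0.046 and 0.046 m) or angle between tag_4_red's own z axis and vertical below 0.89 rad) and (not (y of bin_clips in the frame of tag_4_green between -0.046 and 0.046 m) or angle between tag_4_red's own z axis and vertical below 0.89 rad) and (not (y of bin_nuts in the frame of tag_5_green between -0.046 and 0.046 m) or angle between tag_5_green's own z axis and vertical below 0.89 rad) and (not (y of bin_bolts in the frame of tag_5_green between -0.046 and 0.046 m) or angle between tag_5_green's own z axis and vertical below 0.89 rad) and (not (y of bin_sleeves in the frame of tag_5_green between -0.046 and 0.046 m) or angle between tag_5_green's own z axis and vertical below 0.89 rad) and (not (y of bin_washers in the frame of tag_5_green between -0.046 and 0.046 m) or angle between tag_5_red's own z axis and vertical below 0.89 rad) and (not (y of bin_clips in the frame of tag_5_green between -0.046 and 0.046 m) or angle between tag_5_red's own z axis and vertical below 0.89 rad) and distance of each of bin_nuts, bin_bolts, bin_sleeves, bin_washers, bin_clips from where it was at the start of the episode below 0.02 m); the robot touches nothing.
It fails at once if a tag that was already right is turned over ((y of bin_nuts in the frame of tag_1_green between -0.046 and 0.046 m and angle between tag_1_green's own z axis and vertical above 1.65 rad) or (y of bin_bolts in the frame of tag_1_green between -0.046 and 0.046 m and angle between tag_1_green's own z axis and vertical above 1.65 rad) or (y of bin_sleeves in the frame of tag_1_green between -0.046 and 0.046 m and angle between tag_1_green's own z axis and vertical above 1.65 rad) or (y of bin_washers in the frame of tag_2_green between -0.046 and 0.046 m and angle between tag_2_red's own z axis and vertical above 1.65 rad) or (y of bin_clips in the frame of tag_2_green between -0.046 and 0.046 m and angle between tag_2_red's own z axis and vertical above 1.65 rad) or (y of bin_washers in the frame of tag_3_green between -0.046 and 0.046 m and angle between tag_3_red's own z axis and vertical above 1.65 rad) or (y of bin_clips in the frame of tag_3_green between -0.046 and 0.046 m and angle between tag_3_red's own z axis and vertical above 1.65 rad) or (y of bin_washers in the frame of tag_4_green between -0.046 and 0.046 m and angle between tag_4_red's own z axis and vertical above 1.65 rad) or (y of bin_clips in the frame of tag_4_green between -0.046 and 0.046 m and angle between tag_4_red's own z axis and vertical above 1.65 rad) or (y of bin_washers in the frame of tag_5_green between -0.046 and 0.046 m and angle between tag_5_red's own z axis and vertical above 1.65 rad) or (y of bin_clips in the frame of tag_5_green between -0.046 and 0.046 m and angle between tag_5_red's own z axis and vertical above 1.65 rad)).
It fails at once if a bin is pushed, lifted or carried: moved more than 20 mm (distance of any of bin_nuts, bin_bolts, bin_sleeves, bin_washers, bin_clips from where it was at the start of the episode above 0.02 m).
It fails at once if another loose thing on the bench is moved more than 20 mm (distance of any of chalk_holder, wrench, tape_measure, hammer, try_square, weld_magnet, paint_can from where it was at the start of the episode above 0.02 m).
It fails at once if a tag is pinched: the fingers press on its red and its green face at once, over 2 N each ((contact force between the fingers and tag_1_red above 2 N and contact force between the fingers and tag_1_green above 2 N) or (contact force between the fingers and tag_2_red above 2 N and contact force between the fingers and tag_2_green above 2 N) or (contact force between the fingers and tag_3_red above 2 N and contact force between the fingers and tag_3_green above 2 N) or (contact force between the fingers and tag_4_red above 2 N and contact force between the fingers and tag_4_green above 2 N) or (contact force between the fingers and tag_5_red above 2 N and contact force between the fingers and tag_5_green above 2 N)).
It fails at once if a tag is pushed with more than 20 N (contact force between any of the fingers, the arm and tag_1_red above 20 N or contact force between any of the fingers, the arm and tag_1_green above 20 N or contact force between any of the fingers, the arm and tag_2_red above 20 N or contact force between any of the fingers, the arm and tag_2_green above 20 N or contact force between any of the fingers, the arm and tag_3_red above 20 N or contact force between any of the fingers, the arm and tag_3_green above 20 N or contact force between any of the fingers, the arm and tag_4_red above 20 N or contact force between any of the fingers, the arm and tag_4_green above 20 N or contact force between any of the fingers, the arm and tag_5_red above 20 N or contact force between any of the fingers, the arm and tag_5_green above 20 N).
It also fails if it takes over 54 s, if anything falls off the work surface, if the arm or the gripper's body presses on something with over 40 N, if the wrist force passes 120 N, or if a joint passes its speed limit or range.

ROBOT

A 6-joint arm with a two-finger parallel gripper is mounted at the origin on the work surface. World frame = base frame: x ahead of the robot, y to its left, z up, the work surface at z = 0. Lengths are in m, angles in rad, forces in N, time in s.
With the tool pointing down it reaches from about 0.325 to 0.925 m from the base axis. Payload 3.1 kg.
Tool frame: the origin (TCP) lies between the finger pads; the fingertips stand r.tip_reach ahead of it and the grasp point (between the pads) lies 6 mm ahead of it (r.tip_reach is the distance from the TCP to the fingertips, in m); z points along the fingers, y is the line along which they close (so a half turn about z gives the same grasp; the last joint's range is limited). The gripper opens to 85 mm and grips with 20 to 120 N. Pads are 22 mm wide; open, the fingers measure 114 mm over their backs; the gripper's body (76 mm by 85 mm) begins 54 mm behind the grasp point. The pads swing forward as they close: fully open they stand 13 mm farther back than shut.
Start: joints at [1.046, 0.217, 1.613, -0, 1.311, -0.112], TCP at [0.251, 0.573, 0.256] pointing down, gripper open.
Joint ranges: [-2.75, 2.75], [-0.78, 2.1], [0.31, 2.55], [-1.13, 4.27], [0.13, 2.63], [-2.58, 2.58]. Speed limits (rad/s): [2.79, 2.79, 3.14, 3.14, 3.14, 3.14].

INTERFACE

Orientations are given as a rotation vector (axis times angle).
In Python, from rig import r, optics, job gives the robot as it stands.
- The arm moves only by the tool jog_arm, never from a script. Its argument "series" is a list of rows, each a list of 2 entries, a list of its own where there are three numbers: the shift along the tool's x, y, z in m, then the turn about the tool's z in degrees. A call has 1 to 5 rows; each row shifts and turns the commanded pose from where the row before left it, along the tool's axes as they then stand; what a row does not reach is not made up. A row lasts 1/10 s, in which the tool goes at most 50 mm and 8.59 degrees, less where a joint would pass 70% of its speed; a pose out of reach is approached as far as the arm can. A call is refused whole if a number of a shift passes 0.05 or a number of a turn 8.59, either way. A call with a gripper value outside its range is refused whole. "grip" is the opening, from 0 (shut) to 1 (fully open), set as the call begins (left out, the last holds). The fingers move at their own pace and stop on an object; the grip force is fixed at half the most. Time passes only in rows, so rows that do not move let the fingers close. It gives the time, the measured TCP pose, the force, the opening and the grip force at its end, in the units of the state.
- r.get_obs(): the state, without advancing time (a new reading comes with each control period).
- optics.get_image(name): name is "scene" or "side" or "wrist"; returns a dict with "image" (384x512x3 uint8, red, green, blue), "K" (3x3 intrinsics, pixels), "camera_from_world" (4x4, takes a point from world to camera coordinates). Camera axes: x right, y down, z forward; pixel columns grow to the right and rows downward; lengths in m; the calibration is good to about 2 mm. A picture is of the moment at which its call begins. There is no depth.
- job.hand_in(): hands the job in; it is judged then, once.
The state is a dict: "t": time; "joint_positions": joint angles; "joint_velocities": joint speeds; "joint_efforts": joint torques, N m; "eef_pos": TCP position; "orientation": TCP orientation; "force": force on the tool from outside, world axes, zero at the start; "torque": the same for the moment, N m; "finger_gap": opening from 0.0 (shut) to 1.0 (fully open); "finger_force": force on a finger pad.
Only numpy, scipy, OpenCV 4.12 (cv2) and the standard library are available. Lean on these libraries where they do the work, as an engineer would, in place of code of your own. Each camera call takes 0.05 s, during which the arm holds its last target. There are 200 camera calls.

## Working session

There is one attempt and no reset: what is moved stays moved. The work goes in short steps, Python scripts to look and compute and a tool call to move; the robot and the scene stay as the last step left them, time stands still between calls to the robot, and variables do not carry over. Pictures are saved under pics/ and viewed, at most 10 in all, crops included, and the job is handed in when it is done.

Besides the shell and the picture viewer there is one more tool, called after "Emit:" in YAML: its name, and indented under it one key for each argument. jog_arm: Moves the arm, as the interface text tells. Its arguments: {"type":"object","properties":{"series":{"type":"array","items":{"type":"array"}},"grip":{"type":"number"}},"required":["series"]}

```bash
mkdir -p pics
python3 - <<'E'
from rig import r, optics, job
import cv2,numpy as np
for n in("scene","side"):
    d=optics.get_image(n); cv2.imwrite(f"pics/{n}0.png",cv2.resize(d["image"][...,::-1],(800,600),interpolation=cv2.INTER_CUBIC)); np.savez(f"{n}0.npz",**d)
    C=np.linalg.inv(d["camera_from_world"]);print(n,C[:3,3].round(3),C[:3,2].round(3))
o=r.get_obs();print(o["t"],o["eef_pos"],o["orientation"],r.tip_reach)
E
```

```text
scene [1.036 0.327 0.87 ] [-0.459 -0.354 -0.815]
side [ 0.124 -0.656  0.95 ] [ 0.416  0.539 -0.732]
0.1 [0.25036997 0.57189779 0.2550739 ] [-0.64371594 -3.07421775  0.00333661] 0.025
```

View pics/scene0.png

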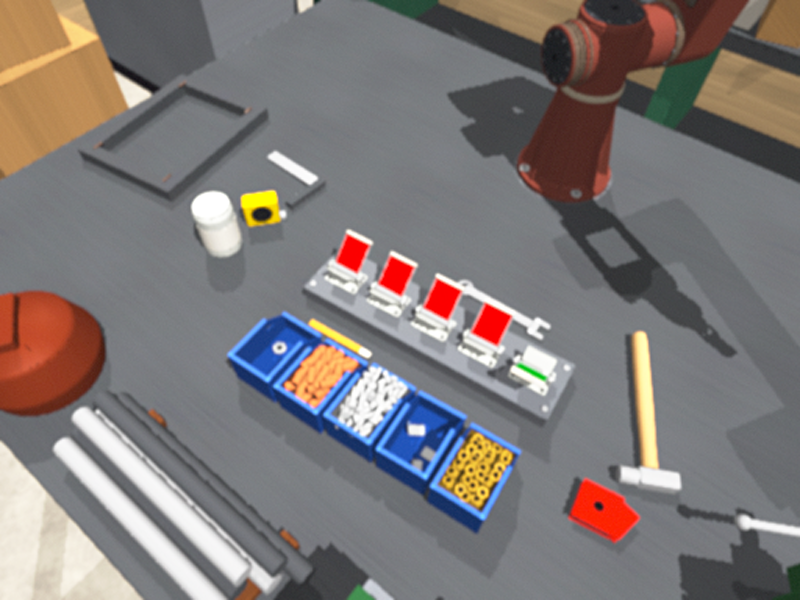

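View pics/side0.png

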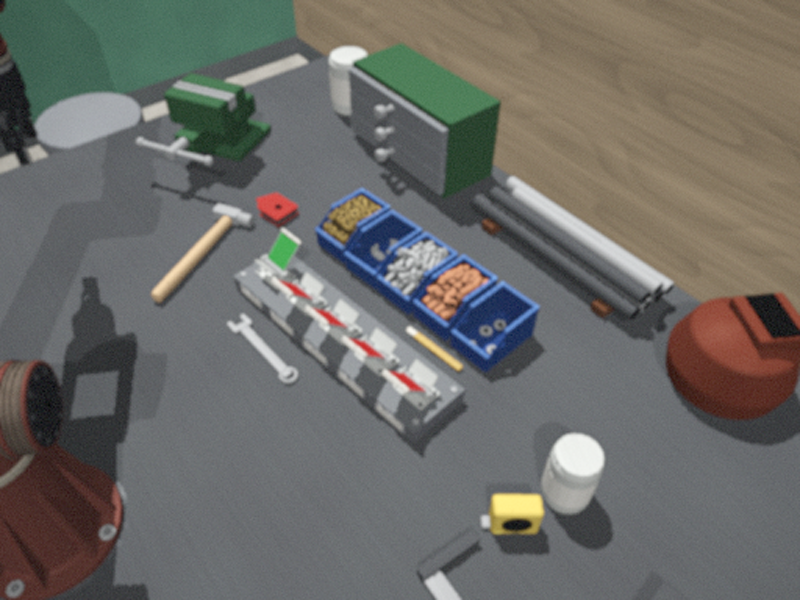

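Scene view: the bins from left to right are washers, sleeves, bolts, clips, nuts. The tags in front of the first four show red (about (353,253), (397,275), (441,300), (491,326)). The nuts tag is green, confirmed in the side view at (284,248). So only the sleeves and bolts tags need turning, towards +x. The next step is to measure them.

```bash
cat > h.py <<'E'
import numpy as np,cv2
def ray(d,uv,z):
    uv=np.atleast_2d(uv).astype(float);T=np.linalg.inv(d["camera_from_world"])
    v=(np.linalg.inv(d["K"])@np.c_[uv,np.ones(len(uv))].T).T@T[:3,:3].T
    c=T[:3,3];return c+v*((z-c[2])/v[:,2])[:,None]
def proj(d,P):
    P=np.atleast_2d(P);q=(d["camera_from_world"]@np.c_[P,np.ones(len(P))].T)[:3].T@d["K"].T
    return q[:,:2]/q[:,2:]
def mask(im,c):
    a=im.astype(int);R,G,B=a[...,0],a[...,1],a[...,2]
    return ((R>150)&(G<70)&(B<70) if c=="r" else (G>130)&(R<90)&(B<110)).astype(np.uint8)
def blobs(im,c,mn):
    n,l,s,ce=cv2.connectedComponentsWithStats(mask(im,c));return [(i,ce[i],s[i,4],l==i) for i in range(1,n) if s[i,4]>mn]
E
python3 - <<'E'
from h import *
S=dict(np.load("scene0.npz"));D=dict(np.load("side0.npz"))
for i,c,a,m in blobs(S["image"],"r",60):
    b=cv2.boxPoints(cv2.minAreaRect(cv2.findContours(m.astype(np.uint8),0,1)[0][0]))
    print(c.round(1),a,ray(S,c,.078)[0].round(3),b.round(1).tolist())
for i,c,a,m in blobs(D["image"],"g",60): print("g",c,a,ray(D,c,.08)[0].round(3))
for n,d,(x,y,w,h) in(("s",S,(185,135,200,150)),("d",D,(140,135,170,150))):
    cv2.imwrite(f"pics/crop_{n}.png",cv2.resize(d["image"][y:y+h,x:x+w,::-1],None,fx=4,fy=4,interpolation=cv2.INTER_CUBIC))
E
```

```text
[225.3 161.9] 256 [ 0.54  -0.157  0.078] [[215.10000610351562, 168.1999969482422], [222.10000610351562, 150.6999969482422], [235.1999969482422, 155.89999389648438], [228.1999969482422, 173.5]]
[253.2 176.1] 283 [ 0.53  -0.063  0.078] [[242.10000610351562, 181.6999969482422], [249.8000030517578, 164.5], [263.8999938964844, 170.6999969482422], [256.20001220703125, 188.0]]
[282.8 191. ] 312 [0.519 0.032 0.078] [[271.0, 196.0], [279.6000061035156, 178.8000030517578], [294.3999938964844, 186.1999969482422], [285.79998779296875, 203.39999389648438]]
[ 27.4 217.1] 498 [ 0.998 -0.424  0.078] [[-0.8999999761581421, 245.0], [13.0, 183.6999969482422], [50.099998474121094, 192.10000610351562], [36.20000076293945, 253.39999389648438]]
[314.2 207.1] 344 [0.51  0.126 0.078] [[302.20001220703125, 212.60000610351562], [310.70001220703125, 194.39999389648438], [326.1000061035156, 201.60000610351562], [317.6000061035156, 219.8000030517578]]
[384.9 327.1] 988 [0.675 0.414 0.078] [[360.70001220703125, 329.6000061035156], [373.5, 305.29998779296875], [410.79998779296875, 324.79998779296875], [398.0, 349.20001220703125]]
g [180.56451613 160.28494624] 186 [0.547 0.223 0.08 ]
```

View pics/crop_s.png

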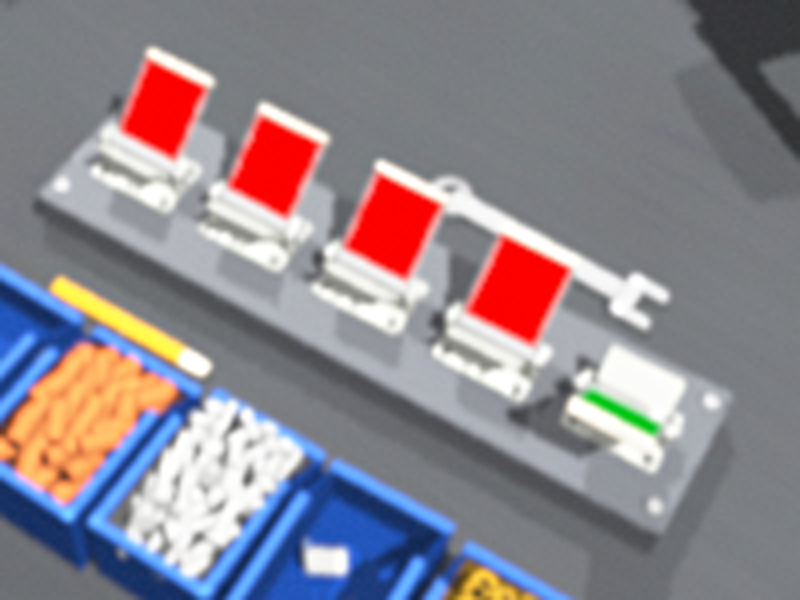

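View pics/crop_d.png

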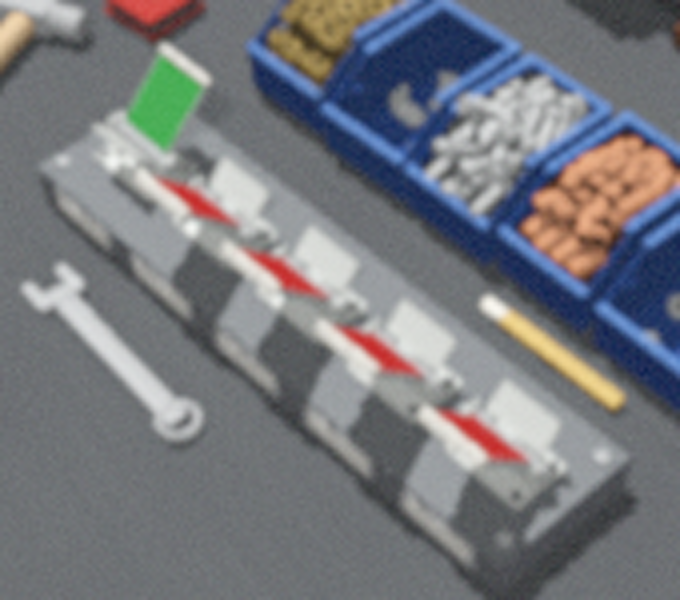

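Crops: the board's top corners are near (38,200), (658,540) and (730,395) in the scene crop. The sleeves and bolts tags are at crop (278,160) and (393,225). Next I work out the board frame and the shifts in tool axes.

```bash
cat >> h.py <<'E'
from scipy.spatial.transform import Rotation as Ro
def rel(o,P):
    R=Ro.from_rotvec(o["orientation"]);return R.inv().apply(np.array(P)-o["eef_pos"])
E
python3 - <<'E'
from h import *
from rig import r
S=dict(np.load("scene0.npz"));D=dict(np.load("side0.npz"))
c=ray(S,np.array([[38,200],[658,540],[730,395]])/4+[185,135],.032);print("scene corners",c.round(3).tolist())
e=ray(D,np.array([[40,170],[630,462]])/4+[140,135],.032);print("side corners",e.round(3).tolist())
# bead top-edge midpoints (scene z~.102) and red bottom
T=ray(S,np.array([[295,120],[412,182]])/4+[185,135],.102+.003);print("bead",T.round(3).tolist())
yb=c[1]-c[0];yb/=np.linalg.norm(yb);print("yaw",np.degrees(np.arctan2(-yb[0],yb[1])))
print("centres",((c[0]+c[2])/2).round(4),e.mean(0).round(4))
o=r.get_obs();R=Ro.from_rotvec(o["orientation"]).as_matrix();print(R.round(3),o["finger_gap"])
E
```

```text
scene corners [[0.633, -0.196, 0.032], [0.582, 0.286, 0.032], [0.462, 0.271, 0.032]]
side corners [[0.458, 0.263, 0.032], [0.626, -0.208, 0.032]]
bead [[0.507, -0.062, 0.105], [0.5, 0.032, 0.105]]
yaw 6.02485243613775
centres [0.5475 0.0376 0.032 ] [0.5421 0.0273 0.032 ]
[[-0.916  0.401 -0.001]
 [ 0.401  0.916 -0.002]
 [ 0.    -0.002 -1.   ]] 0.9991947167174826
```

Emit:
jog_arm:
  series:
    - [[0, 0, 0], -7.4]
    - [[0, 0, 0], -7.4]
    - [[0, 0, 0], -7.4]
    - [[0, 0, 0], -7.4]
    - [[0, 0, 0], 0]
  grip: 0

```text
t: 0.6
eef_pos: [0.2505, 0.5721, 0.2555]
orientation: [0.163, -3.137, 0.002]
force: [-0.3, 0.7, -0.5]
finger_gap: 0.146
finger_force: 0.0
```

Emit:
jog_arm:
  series:
    - [[-0.01, -0.038, 0], 0]
    - [[-0.01, -0.038, 0], 0]
    - [[-0.01, -0.038, 0], 0]
    - [[-0.01, -0.038, 0], 0]
    - [[-0.01, -0.038, 0], 0]

```text
t: 1.1
eef_pos: [0.3203, 0.3871, 0.256]
orientation: [0.159, -3.137, 0.001]
force: [0.3, -0.1, -0.9]
finger_gap: 0.004
finger_force: 0.0
```

Emit:
jog_arm:
  series:
    - [[-0.01, -0.038, 0], 0]
    - [[-0.01, -0.038, 0], 0]
    - [[-0.01, -0.038, 0], 0]
    - [[-0.01, -0.038, 0], 0]
    - [[-0.01, -0.038, 0], 0]

```text
t: 1.6
eef_pos: [0.3896, 0.2034, 0.2562]
orientation: [-0.158, 3.137, 0.0]
force: [0.7, 0.7, 0.2]
finger_gap: 0.001
finger_force: 0.0
```

Emit:
jog_arm:
  series:
    - [[-0.01, -0.038, 0], 0]
    - [[-0.01, -0.038, 0], 0]
    - [[-0.01, -0.038, 0], 0]
    - [[-0.01, -0.038, 0], 0]
    - [[0, 0, 0], 0]

```text
t: 2.1
eef_pos: [0.4463, 0.0542, 0.2565]
orientation: [-0.149, 3.137, -0.003]
force: [0.4, -1.0, 0.4]
finger_gap: -0.004
finger_force: 0.0
```

Run:
```python
from h import *
from rig import r
o=r.get_obs();print(o["t"],o["eef_pos"].round(4),o["finger_gap"],Ro.from_rotvec(o["orientation"]).as_matrix().round(3).tolist())
print(rel(o,[[.4555,.0245,.107],[.4655,-.0705,.107]]).round(4), o["force"])
```

```text
2.1 [0.4463 0.0542 0.2565] -0.00444714554453781 [[-0.995, -0.095, 0.001], [-0.095, 0.995, -0.002], [-0.001, -0.002, -1.0]]
[[-0.0062 -0.0301  0.1495]
 [-0.0071 -0.1256  0.1497]] [ 0.38176654 -1.01068736  0.40367673]
```

Emit:
jog_arm:
  series:
    - [[-0.006, -0.03, 0], 0]
    - [[0, 0, 0.03], 0]
    - [[0, 0, 0.03], 0]
    - [[0, 0, 0.03], 0]
    - [[0, 0, 0], 0]

```text
t: 2.6
eef_pos: [0.4498, 0.0296, 0.1617]
orientation: [0.16, -3.127, -0.003]
force: [-1.4, 1.1, 0.6]
finger_gap: 0.0
finger_force: 0.0
```

Run:
```python
from h import *
from rig import r,optics
o=r.get_obs();print(o["t"],o["eef_pos"].round(4),rel(o,[[.4555,.0245,.107],[.4655,-.0705,.107]]).round(4), o["force"].round(1))
a=optics.get_image("scene")["image"][105:255,200:350];b=optics.get_image("side")["image"][135:285,140:290]
cv2.imwrite("pics/m1.png",cv2.resize(np.hstack([a,b])[...,::-1],(800,400),interpolation=cv2.INTER_CUBIC))
```

```text
2.6 [0.4498 0.0296 0.1617] [[-0.0057 -0.0058  0.0546]
 [-0.006  -0.1014  0.0544]] [-1.4  1.1  0.6]
```

View pics/m1.png

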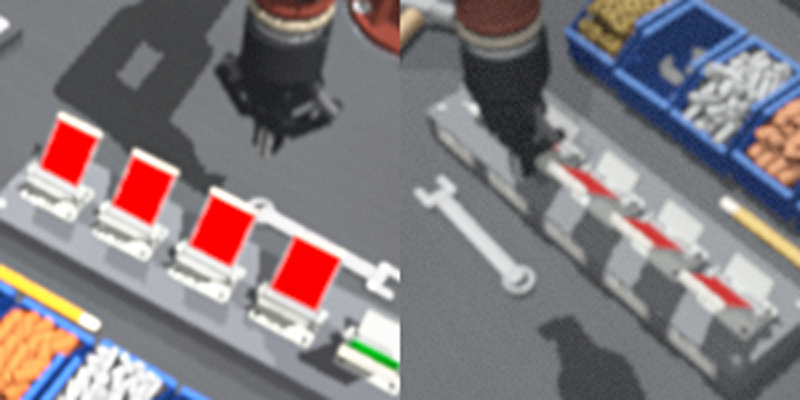

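The image shows the closed fingertip clear in front of the bolts tag. I lower it and check the pose.

Emit:
jog_arm:
  series:
    - [[0, -0.006, 0], 0]
    - [[0, 0, 0.02], 0]
    - [[0, 0, 0.02], 0]
    - [[0, 0, 0.014], 0]
    - [[0, 0, 0], 0]

```text
t: 3.2
eef_pos: [0.4546, 0.0226, 0.1122]
orientation: [0.162, -3.136, -0.0]
force: [-0.2, 0.2, 0.3]
finger_gap: 0.0
finger_force: 0.0
```

Emit:
jog_arm:
  series:
    - [[-0.005, 0, 0], 0]
    - [[-0.005, 0, 0], 0]
    - [[-0.005, 0, 0], 0]
    - [[-0.005, 0, 0], 0]
    - [[-0.005, 0, 0], 0]

```text
t: 3.7
eef_pos: [0.4806, 0.0253, 0.1128]
orientation: [-0.163, 3.136, -0.0]
force: [0.8, 0.3, -0.3]
finger_gap: -0.001
finger_force: 0.0
```

Run:
```python
from h import *
from rig import r,optics
o=r.get_obs();print(o["t"],o["eef_pos"].round(4),rel(o,[[.545,.034,.107],[.4655,-.0705,.107]]).round(4), o["force"].round(1),Ro.from_rotvec(o["orientation"]).as_matrix().round(3).tolist())
```

```text
3.7 [0.4806 0.0253 0.1128] [[-0.065   0.0019  0.0059]
 [ 0.0249 -0.0938  0.0058]] [ 0.8  0.3 -0.3] [[-0.995, -0.104, 0.001], [-0.104, 0.995, -0.0], [-0.001, -0.0, -1.0]]
```

Emit:
jog_arm:
  series:
    - [[-0.005, 0, 0.002], 0]
    - [[-0.005, 0, 0.001], 0]
    - [[-0.005, 0, 0], 0]
    - [[-0.005, 0, 0], 0]
    - [[-0.005, 0, 0], 0]

```text
t: 4.2
eef_pos: [0.505, 0.0279, 0.1092]
orientation: [-0.163, 3.137, 0.0]
force: [-1.0, -0.6, -0.1]
finger_gap: -0.001
finger_force: 0.2
```

Emit:
jog_arm:
  series:
    - [[-0.005, 0, 0], 0]
    - [[-0.005, 0, 0], 0]
    - [[-0.005, 0, 0], 0]
    - [[-0.005, 0, 0], 0]
    - [[-0.005, 0, 0], 0]

```text
t: 4.7
eef_pos: [0.5299, 0.0305, 0.1093]
orientation: [-0.163, 3.137, -0.0]
force: [0.4, 0.1, -0.2]
finger_gap: 0.001
finger_force: 0.0
```

Emit:
jog_arm:
  series:
    - [[-0.005, 0, 0], 0]
    - [[-0.005, 0, 0], 0]
    - [[-0.005, 0, 0], 0]
    - [[0, 0, 0], 0]
    - [[0, 0, 0], 0]

```text
t: 5.2
eef_pos: [0.5443, 0.032, 0.1092]
orientation: [0.163, -3.137, -0.0]
force: [-0.3, -0.1, 0.4]
finger_gap: -0.001
finger_force: 0.0
```

Run:
```python
from h import *
from rig import r,optics
o=r.get_obs();print(o["t"],o["eef_pos"].round(4),rel(o,[[.545,.034,.107],[.4655,-.0705,.107]]).round(4), o["force"].round(1))
a=optics.get_image("scene")["image"][105:255,200:350];b=optics.get_image("side")["image"][135:285,140:290]
cv2.imwrite("pics/m2.png",cv2.resize(np.hstack([a,b])[...,::-1],(800,400),interpolation=cv2.INTER_CUBIC))
```

```text
5.2 [0.5443 0.032  0.1092] [[-0.0009  0.0019  0.0022]
 [ 0.089  -0.0938  0.0023]] [-0.3 -0.1  0.4]
```

View pics/m2.png

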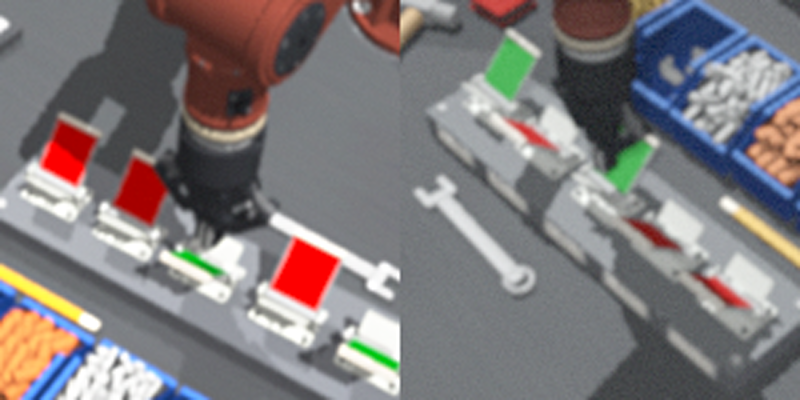

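The picture shows the bolts tag turned: green at (632,165) in the right half, with its neighbours unchanged. Next is the sleeves tag: up, back, sideways, then down.

Emit:
jog_arm:
  series:
    - [[0, 0, -0.04], 0]
    - [[0, 0, -0.04], 0]
    - [[0.03, -0.03, -0.01], 0]
    - [[0.03, -0.03, 0], 0]
    - [[0.029, -0.034, 0], 0]

```text
t: 5.8
eef_pos: [0.4649, -0.0712, 0.2002]
orientation: [-0.166, 3.135, -0.001]
force: [0.5, -0.7, -0.5]
finger_gap: 0.002
finger_force: 0.0
```

Emit:
jog_arm:
  series:
    - [[0, 0, 0], 0]
    - [[0, 0, 0], 0]
    - [[0, 0, 0], 0]

```text
t: 6.1
eef_pos: [0.466, -0.0702, 0.1994]
orientation: [-0.163, 3.137, 0.001]
force: [-0.4, 0.1, -1.1]
finger_gap: -0.002
finger_force: 0.0
```

Run:
```python
from h import *
from rig import r,optics
o=r.get_obs();print(o["t"],o["eef_pos"].round(4),rel(o,[[.4655,-.0705,.109]]).round(4), o["force"].round(1))
```

```text
6.1 [ 0.466  -0.0702  0.1994] [[ 0.0006 -0.0003  0.0904]] [-0.4  0.1 -1.1]
```

Emit:
jog_arm:
  series:
    - [[0, 0, 0.03], 0]
    - [[0, 0, 0.03], 0]
    - [[0, 0, 0.03], 0]
    - [[0, 0, 0], 0]
    - [[0, 0, 0], 0]

```text
t: 6.6
eef_pos: [0.4657, -0.0697, 0.109]
orientation: [0.166, -3.136, -0.001]
force: [-0.5, 0.5, -0.6]
finger_gap: 0.001
finger_force: 0.0
```

Emit:
jog_arm:
  series:
    - [[-0.005, 0, 0], 0]
    - [[-0.005, 0, 0], 0]
    - [[-0.005, 0, 0], 0]
    - [[-0.005, 0, 0], 0]
    - [[-0.005, 0, 0], 0]

```text
t: 7.1
eef_pos: [0.4913, -0.0682, 0.1098]
orientation: [-0.163, 3.136, -0.001]
force: [-0.6, -0.9, -0.2]
finger_gap: -0.0
finger_force: 0.0
```

Emit:
jog_arm:
  series:
    - [[-0.005, 0, 0], 0]
    - [[-0.005, 0, 0], 0]
    - [[-0.005, 0, 0], 0]
    - [[-0.005, 0, 0], 0]
    - [[-0.005, 0, 0], 0]

```text
t: 7.6
eef_pos: [0.5157, -0.0654, 0.1093]
orientation: [-0.163, 3.137, -0.0]
force: [-0.4, 0.1, 0.9]
finger_gap: 0.002
finger_force: 0.1
```

Emit:
jog_arm:
  series:
    - [[-0.005, 0, 0], 0]
    - [[-0.005, 0, 0], 0]
    - [[-0.005, 0, 0], 0]
    - [[-0.005, 0, 0], 0]
    - [[-0.005, 0, 0], 0]

```text
t: 8.1
eef_pos: [0.5406, -0.0629, 0.1093]
orientation: [-0.163, 3.137, -0.0]
force: [-0.1, -0.1, 0.4]
finger_gap: -0.001
finger_force: 0.0
```

Emit:
jog_arm:
  series:
    - [[-0.005, 0, 0], 0]
    - [[-0.005, 0, 0], 0]
    - [[-0.005, 0, 0], 0]
    - [[0, 0, 0], 0]
    - [[0, 0, 0], 0]

```text
t: 8.6
eef_pos: [0.5551, -0.0613, 0.1093]
orientation: [0.163, -3.137, -0.0]
force: [0.1, -0.3, -0.6]
finger_gap: -0.002
finger_force: 0.0
```

Emit:
jog_arm:
  series:
    - [[0, 0, -0.04], 0]
    - [[0, 0, -0.04], 0]
    - [[0.04, 0, -0.02], 0]
    - [[0.04, 0, 0], 0]
    - [[0.04, 0, 0], 0]

```text
t: 9.1
eef_pos: [0.435, -0.074, 0.2105]
orientation: [-0.164, 3.135, -0.002]
force: [0.2, -1.0, -0.7]
finger_gap: -0.001
finger_force: 0.0
```

Emit:
jog_arm:
  series:
    - [[0, 0.04, 0], 0]
    - [[0, 0.04, 0], 0]
    - [[0, 0.04, 0], 0]
    - [[0, 0.04, 0], 0]
    - [[0, 0.04, 0], 0]

```text
t: 9.6
eef_pos: [0.4143, 0.1264, 0.2095]
orientation: [-0.162, 3.137, 0.0]
force: [1.1, -0.0, -0.4]
finger_gap: -0.001
finger_force: 0.0
```

Run:
```python
from h import *
from rig import r,optics
o=r.get_obs();print(o["t"],o["eef_pos"].round(4), o["force"].round(1))
a=optics.get_image("scene")["image"][105:305,145:345];b=optics.get_image("side")["image"][115:315,140:340]
cv2.imwrite("pics/m3.png",cv2.resize(np.hstack([a,b])[...,::-1],(800,400),interpolation=cv2.INTER_CUBIC))
```

```text
9.6 [0.4143 0.1264 0.2095] [ 1.1 -0.  -0.4]
```

View pics/m3.png

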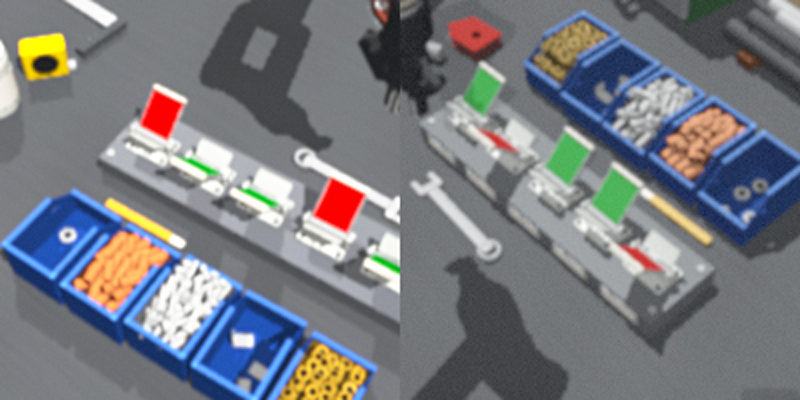

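Both views show green tags in front of the nuts, bolts and sleeves bins (side view (483,90), (568,157), (613,193)) and red tags at the clips and washers bins. All are resting on their holders, and the bins haven't moved.

```bash
python3 -c "
from rig import job
print(job.hand_in())"
```

```text
the job is handed in; nothing more can be done
None
```

I turned the sleeves and bolts tags to green, left the nuts (green) and the washers and clips (red) tags as they were, and handed the job in at about 10 s; the hand-in returned no verdict.

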